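Clip the punch-and-die box shut

TASK

The lid is already on the clear box of press punches, but its four blue side clips are still up. Snap all four clips down so that each lies flat against the side of the box and stays there. Leave the box standing where it is and do not disturb the bottle, the meter or the wrench around it.

Things in the scene. Friction and masses are not known exactly. Their poses are not given: they have to be found in the camera images.
- dry_box: Clear clip-lock box full of steel punches, 2.0 to 3.0 kg, loose on the table, white lid already pushed home. Body 91 (x) x 136 (y) mm under a 115 x 160 mm rim; lid 121 x 166 mm, its edge 106 and middle panel 108 mm above the table. Origin: centre of its underside; z up. One blue clip hinges at each of the four lid edges; all four hinge lines lie 100 mm above the table. Box and clips are parallel to its x and y.
- clip_front (a joint): Blue snap clip on the box: its -x long side (hinge at x = -63 mm, along y). Plate 3 mm thick, 76 mm wide, 40 mm hinge to free edge, outer lip 3 mm proud on the last 6 mm. rad: 0 snapped, hanging flat along the side; pi/2 straight out; starts 1.4 to 2.15. Its hook clicks at 0.15: released above that it springs out again, below it snaps shut and stays. Shutting it takes about 3 N at the edge, 4 to 5 N at 25 mm from the hinge. Press it down, then in.
- clip_front_edge (a point): Middle of the free edge of the front clip, 40 mm from its hinge line; moves with the clip.
- clip_back (a joint): Blue snap clip on the box: its +x long side (hinge at x = +63 mm, along y). Plate 3 mm thick, 76 mm wide, 40 mm hinge to free edge, outer lip 3 mm proud on the last 6 mm. rad: 0 snapped, hanging flat along the side; pi/2 straight out; starts 1.4 to 2.15. Its hook clicks at 0.15: released above that it springs out again, below it snaps shut and stays. Shutting it takes about 3 N at the edge, 4 to 5 N at 25 mm from the hinge. Press it down, then in.
- clip_back_edge (a point): Middle of the free edge of the back clip, 40 mm from its hinge line; moves with the clip.
- clip_left (a joint): Blue snap clip on the box: its +y short side (hinge at y = +85.5 mm, along x). Plate 3 mm thick, 56 mm wide, 40 mm hinge to free edge, outer lip 3 mm proud on the last 6 mm. rad: 0 snapped, hanging flat along the side; pi/2 straight out; starts 1.4 to 2.15. Its hook clicks at 0.15: released above that it springs out again, below it snaps shut and stays. Shutting it takes about 3 N at the edge, 4 to 5 N at 25 mm from the hinge. Press it down, then in.
- clip_left_edge (a point): Middle of the free edge of the left clip, 40 mm from its hinge line; moves with the clip.
- clip_right (a joint): Blue snap clip on the box: its -y short side (hinge at y = -85.5 mm, along x). Plate 3 mm thick, 56 mm wide, 40 mm hinge to free edge, outer lip 3 mm proud on the last 6 mm. rad: 0 snapped, hanging flat along the side; pi/2 straight out; starts 1.4 to 2.15. Its hook clicks at 0.15: released above that it springs out again, below it snaps shut and stays. Shutting it takes about 3 N at the edge, 4 to 5 N at 25 mm from the hinge. Press it down, then in.
- clip_right_edge (a point): Middle of the free edge of the right clip, 40 mm from its hinge line; moves with the clip.
- oil_bottle: Bystander: small orange bottle with black cap, 48 mm across, 100 mm tall. Origin: centre of its underside.
- meter: Bystander: white handheld meter lying face up, 62 (x) x 128 (y) x 26 mm. Origin: centre of its underside.
- wrench: Bystander: steel wrench about 170 mm long lying along its own x. Origin: under its middle.
Not all that is in view belongs to the job. There is more than one size of the dry_box; the job needs the middle-sized.

How it is judged:
By the outcome, as a careful person would: the job done as asked, in the order asked, and still so for the second after the job is handed in, with the robot touching nothing.
It also fails if it takes over 64 s, if anything falls off the work surface, if the arm or the gripper's body presses on something with over 40 N, if the wrist force passes 120 N, or if a joint passes its speed limit or range.

ROBOT

A 7-joint arm with a two-finger parallel gripper is mounted at the origin on the work surface. World frame = base frame: x ahead of the robot, y to its left, z up, the work surface at z = 0. Lengths are in m, angles in rad, forces in N, time in s.
With the tool pointing down it reaches from about 0.4 to 0.85 m from the base axis. Payload 4.5 kg.
Tool frame: the origin (TCP) lies at the very end of the fingers, on their centre line; the grasp point (between the pads) lies 19 mm behind it (tcp_to_grasp is the z of the grasp point in the tool frame, in m); z points along the fingers, y is the line along which they close (so a half turn about z gives the same grasp; the last joint's range is limited). The gripper opens to 88 mm and grips with 3 to 60 N. Pads are 18 mm wide; open, the fingers measure 123 mm over their backs; the gripper's body (75 mm by 187 mm) begins 45 mm behind the grasp point.
Start: joints at [1.188, 0.689, -0.195, 1.565, 0.157, 0.902, -0.215], TCP at [0.253, -0.572, 0.239] pointing down, gripper open.
Joint ranges: [-3.01, 3.01], [-0.46, 2.08], [-1.47, 1.51], [0.13, 2.56], [-1, 4.14], [0.04, 2.09], [-2.66, 2.66]. Speed limits (rad/s): [2.57, 2.57, 3.14, 3.14, 3.14, 3.14, 3.14].

INTERFACE

Orientations are given as a unit quaternion [x, y, z, w].
In Python, from plant import * gives the robot as it stands. The module is installed in compiled form; this text tells all that it offers.
- The arm moves only by the shell command python3 -m jog 'ROWS' [OPENING] [FORCE]. ROWS is JSON, a list that holds one entry, the list of rows, each a list of 6 numbers: the shift along the tool's x, y, z in m, then the turn, a rotation vector about the tool's x, y, z in rad. In form: [[[dx, dy, dz, ax, ay, az], ...]]. A call has 1 to 12 rows; each row shifts and turns the commanded pose from where the row before left it, along the tool's axes as they then stand; what a row does not reach is not made up. A row lasts 1/8 s, in which the tool goes at most 62.5 mm and 10.7 degrees, less where a joint would pass 70% of its speed; a pose out of reach is approached as far as the arm can. A call with a gripper value outside its range is refused whole. OPENING is the finger opening in m, from 0 to 0.0881, set as the call begins (- or left out, the last holds). The fingers move at their own pace and stop on an object; FORCE is the grip in N (left out, the last holds). Time passes only in rows, so rows that do not move let the fingers close. It gives the time, the measured TCP pose, the force, the opening and the grip force at its end, in the units of the state.
- get_state(): the state, without advancing time (a new reading comes with each control period).
- snapshot(name): name is "scene" or "top" or "wrist"; returns a dict with "frame" (384x512x3 uint8, red, green, blue), "mtx" (3x3 intrinsics, pixels), "D" ([k1, k2, p1, p2, k3] as OpenCV has them; the pictures are not rectified), "xyz" and "orientation" of the camera in the world; the wrist camera has in their place "mount" (4x4, takes a point from camera to tool coordinates, whose origin is the TCP and whose axes are the flange's). Camera axes: x right, y down, z forward; pixel columns grow to the right and rows downward; lengths in m; the calibration is good to about 2 mm. A picture is of the moment at which its call begins: read the wrist's pose just before it. There is no depth.
- finish_job(): hands the job in; it is judged then, once.
The state is a dict: "clock": time; "q": joint angles; "qd": joint speeds; "joint_torque": joint torques, N m; "tool_pos": TCP position; "eef_rot": TCP orientation; "contact_force": force on the tool from outside, world axes, zero at the start; "moment": the same for the moment, N m; "opening": opening from 0.0 (shut) to 1.0 (fully open); "finger_force": force on a finger pad.
Only numpy, scipy, OpenCV 4.12 (cv2) and the standard library are available. Lean on these libraries where they do the work, as an engineer would, in place of code of your own. Each camera call takes 0.05 s, during which the arm holds its last target. There are 200 camera calls.

## Working session

There is one attempt and no reset: what is moved stays moved. The work goes in short steps, Python scripts to look and compute and a shell command to move; the robot and the scene stay as the last step left them, time stands still between calls to the robot, and variables do not carry over. Pictures are saved under pics/ and viewed, at most 10 in all, crops included, and the job is handed in when it is done.

```bash
mkdir -p pics
python3 - <<'E'
from plant import *
import cv2,numpy as np,json
s=get_state();print(s['clock'],s['tool_pos'],s['eef_rot'],s['opening'])
for n in("scene","top"):
    d=snapshot(n);cv2.imwrite(f'pics/{n}0.png',d['frame'][:,:,::-1])
    print(n,{k:np.round(v,4).tolist() for k,v in d.items() if k!='frame'})
    np.savez(f'{n}0.npz',**d)
E
```

```text
0.0 [ 0.25270335 -0.57093291  0.23788511] [ 9.78358056e-01  2.06916947e-01 -2.68643892e-04 -9.04949806e-04] 1.0006015237371235
scene {'mtx': [[380.6514, 0.0, 257.8987], [0.0, 380.6514, 191.0327], [0.0, 0.0, 1.0]], 'D': [-0.0672, 0.0, 0.0, 0.0, 0.0], 'xyz': [1.1469, -0.3723, 0.9748], 'orientation': [0.8203, 0.46, -0.1631, -0.2982]}
top {'mtx': [[384.0405, 0.0, 248.0336], [0.0, 384.0405, 192.1999], [0.0, 0.0, 1.0]], 'D': [-0.1064, 0.0, 0.0, 0.0, 0.0], 'xyz': [0.4291, 0.0325, 1.4112], 'orientation': [-0.7, 0.7129, -0.0296, 0.0288]}
```

View pics/scene0.png

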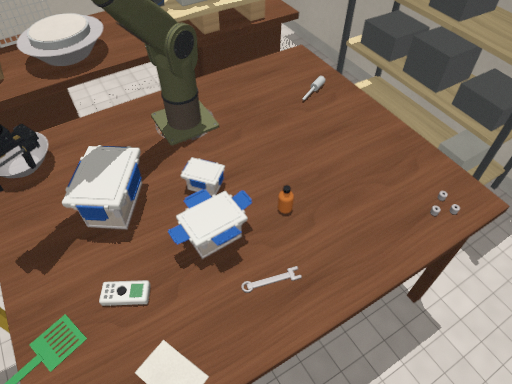

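View pics/top0.png

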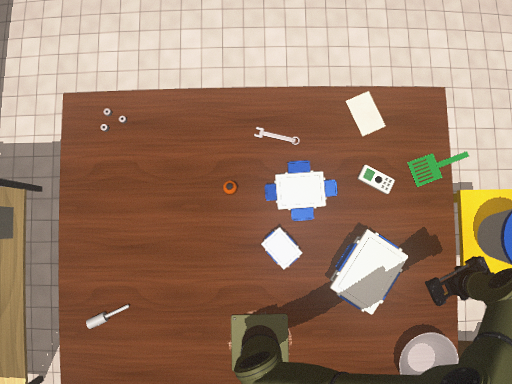

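The middle-sized box with four raised blue clips is at about (301,190) in the top view and (212,222) in the scene view. The bottle, wrench, meter and small box surround it. I'll crop closer and fit the box.

```bash
cat > h.py <<'E'
import numpy as np,cv2
from scipy.spatial.transform import Rotation as R
def cam(n):return dict(np.load(n+'.npz'))
def ray(d,px,z):
    u=cv2.undistortPoints(np.array([[px]],float),d['mtx'],d['D'])[0,0]
    v=R.from_quat(d['orientation']).apply([u[0],u[1],1]);return d['xyz']+v*(z-d['xyz'][2])/v[2]
def proj(d,P):
    r=R.from_quat(d['orientation']).inv();P=np.atleast_2d(P).astype(float)
    return cv2.projectPoints(r.apply(P-d['xyz']),np.zeros(3),np.zeros(3),d['mtx'],d['D'])[0][:,0]
E
python3 - <<'E'
from h import *
t=cam('top0');s=cam('scene0')
a=cv2.resize(t['frame'][145:235,250:350],None,fx=4,fy=4,interpolation=2)
b=cv2.resize(s['frame'][180:260,165:265],None,fx=4,fy=4,interpolation=2)
im=np.zeros((400,800,3),np.uint8);im[:360,:400]=a;im[:320,400:]=b
cv2.imwrite('pics/crop1.png',im[:,:,::-1])
# lid fit: white region in the top
f=t['frame'].astype(int);m=((f.min(2)>150)).astype(np.uint8)
n,l,st,c=cv2.connectedComponentsWithStats(m)
k=l[190,301];ys,xs=np.where(l==k)
P=np.array([ray(t,(x,y),.107)[:2] for x,y in zip(xs,ys)],np.float32)
print(k,st[k],cv2.minAreaRect(P),P.mean(0))
for nm,px,z in(('bottle',(230,187),.1),('wr1',(258,131),.01),('wr2',(298,141),.01),('meter',(377,180),.026),('small',(282,248),.06),('large',(358,242),.15),('largecorner',(333,284),.15)):print(nm,ray(t,px,z).round(3))
E
```

```text
9 [ 274  171   53   39 1735] ((0.543025553226471, -0.14766886830329895), (0.1273801326751709, 0.17320510745048523), 3.257758617401123) [ 0.54193693 -0.14763133]
bottle [0.557 0.092 0.1  ]
wr1 [ 0.773 -0.011  0.01 ]
wr2 [ 0.733 -0.159  0.01 ]
meter [ 0.58  -0.445  0.026]
small [ 0.343 -0.085  0.06 ]
large [ 0.362 -0.329  0.15 ]
largecorner [ 0.227 -0.242  0.15 ]
```

View pics/crop1.png

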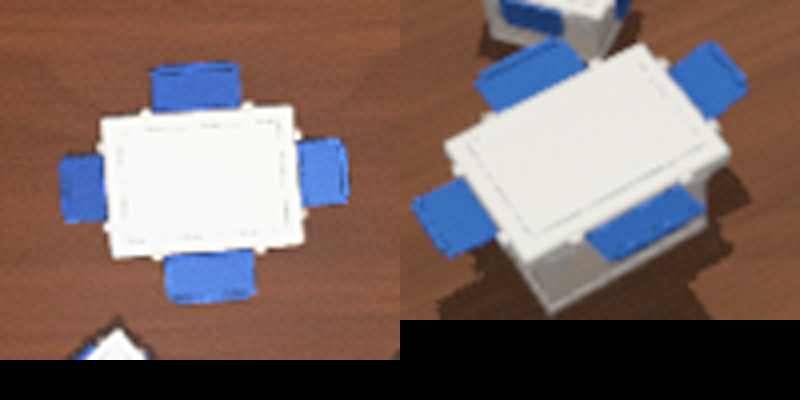

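The lid fits at centre (0.542, -0.148) with yaw 3.3°, and its size is right to within about 7 mm. All the clips stand roughly straight out. Next I close the fingers, move above the right clip and align the tool with the box.

```bash
python3 -m jog '[[[0.049,-0.0196,0,0,0,0],[0.049,-0.0196,0,0,0,0],[0.049,-0.0196,0,0,0,0],[0.049,-0.0196,0,0,0,0],[0.049,-0.0196,0,0,0,0],[0.049,-0.0196,0,0,0,0],[0.049,-0.0196,0,0,0,0],[0.049,-0.0196,0,0,0,0],[0,0,0,0,0,0.18],[0,0,0,0,0,0.18],[0,0,0,0,0,0],[0,0,0,0,0,0]]]' 0 10
cat >> h.py <<'E'
def loc(C=np.array([.542,-.1477]),yaw=np.radians(3.26)):
    "tool pose in box axes, mm; tool x yaw relative to box, deg; force in box axes"
    from plant import get_state
    s=get_state();Rz=R.from_euler('z',-yaw)
    p=Rz.apply(np.array(s['tool_pos'])-[*C,0])*1e3;T=Rz*R.from_quat(s['eef_rot'])
    print('t',round(s['clock'],2),'p',p.round(1),'tx',T.apply([1,0,0]).round(3),'tz',T.apply([0,0,1]).round(3),'F',Rz.apply(s['contact_force']).round(1),'op',round(s['opening'],2))
E
python3 - <<'E'
from h import *
from plant import *
loc()
s=get_state();d=snapshot('wrist');cv2.imwrite('pics/w1.png',d['frame'][:,:,::-1])
M=d['mount'];T=np.eye(4);T[:3,:3]=R.from_quat(s['eef_rot']).as_matrix();T[:3,3]=s['tool_pos'];W=T@M
d['xyz']=W[:3,3];d['orientation']=R.from_matrix(W[:3,:3]).as_quat();np.savez('w1.npz',**d)
print(np.round(M,3))
Rz=R.from_euler('z',3.26,degrees=True)
print(proj(d,Rz.apply([[x,y,.106] for x in(-.0605,.0605) for y in(-.083,.083)])+[.542,-.1477,0]).round(0))
E
```

```text
clock: 1.6
tool_pos: [0.5478, -0.2694, 0.2385]
eef_rot: [1.0, 0.03, -0.0, -0.0]
contact_force: [-1.0, 0.1, 0.3]
opening: 0.006
finger_force: 0.0
t 1.6 p [  -1.1 -121.8  238.5] tx [ 1.     0.003 -0.   ] tz [-0.  0. -1.] F [-1.   0.2  0.3] op 0.01
[[-0.    -0.948 -0.317  0.082]
 [ 1.    -0.001  0.001 -0.001]
 [-0.001 -0.317  0.948 -0.145]
 [ 0.     0.     0.     1.   ]]
[[218. 230.]
 [ 81. 229.]
 [214. 124.]
 [ 59. 126.]]
```

View pics/w1.png

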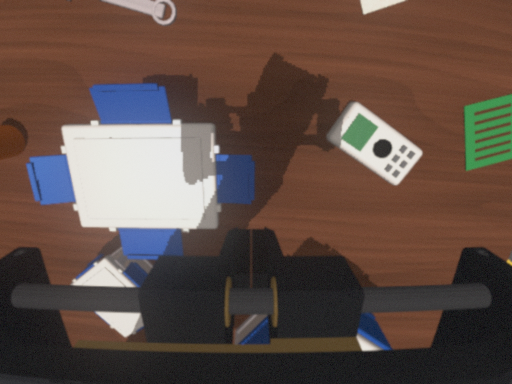

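In the wrist view the lid corners are at (217,228), (82,228), (214,123) and (63,125). They agree with the projection to within about 3 mm. The right clip, at about (237,178), lies below the fingers, so I descend on it.

```bash
python3 -m jog '[[[0,0,0.04,0,0,0],[0,0,0.04,0,0,0],[0,0,0.04,0,0,0],[0,0,0.008,0,0,0],[0,0,0.008,0,0,0],[0,0,0.008,0,0,0],[0,0,0.008,0,0,0],[0,0,0.008,0,0,0],[0,0,0.008,0,0,0],[0,0,0.006,0,0,0],[0,0,0,0,0,0]]]' >/dev/null; python3 -c "
from h import *;loc()"
```

```text
t 3.02 p [  -1.4 -122.1   64.1] tx [ 1.    -0.    -0.001] tz [-0.001 -0.    -1.   ] F [-0.8 -0.9  0.2] op 0.01
```

```bash
python3 -m jog '[[[0,-0.003,0,0,0,0],[0,-0.003,0,0,0,0],[0,-0.003,0,0,0,0],[0,0,0,0,0,0]]]' >/dev/null; python3 -c "
from h import *;loc()"; python3 -m jog '[[[0,-0.002,0,0,0,0],[0,0,0,0,0,0]]]' >/dev/null; python3 -c "
from h import *;loc()"; python3 -m jog '[[[0,-0.002,0,0,0,0],[0,0,0,0,0,0]]]' >/dev/null; python3 -c "
from h import *;loc()"
```

```text
t 3.52 p [  -0.8 -113.    65. ] tx [ 1. -0.  0.] tz [ 0. -0. -1.] F [-0.3 -1.9  0.6] op 0.01
t 3.77 p [  -0.8 -110.9   64.9] tx [ 1. -0.  0.] tz [ 0. -0. -1.] F [ 0.6 -2.7  0.3] op 0.01
t 4.03 p [  -0.8 -108.5   64.7] tx [1. 0. 0.] tz [ 0.  0. -1.] F [ 0.4 -2.8  0.3] op 0.01
```

```bash
for i in 1 2 3; do python3 -m jog '[[[0,-0.002,0,0,0,0],[0,0,0,0,0,0]]]' >/dev/null; python3 -c "
from h import *;loc()"; done
```

```text
t 4.28 p [  -1.  -104.9   64.4] tx [ 1.     0.001 -0.001] tz [-0.001  0.003 -1.   ] F [0.4 0.1 0. ] op 0.01
t 4.53 p [  -1.  -104.    64.6] tx [ 1.     0.001 -0.   ] tz [-0.     0.001 -1.   ] F [1.1 0.5 0.2] op 0.0
t 4.78 p [  -1.  -103.8   64.7] tx [ 1.    -0.001  0.   ] tz [ 0.    -0.001 -1.   ] F [ 1.1 -3.  -2.7] op 0.01
```

The right clip clicked: the force fell to zero, then rose as the finger met the side. Back clip next.

```bash
python3 -m jog '[[[0,0.02,0,0,0,0],[0,0,-0.045,0,0,0],[0,0,-0.045,0,0,0],[0.03,-0.041,0,0,0,0],[0.03,-0.041,0,0,0,0],[0.031,-0.041,0,0,0,0],[0,0,0,0,0,0],[0,0,0,0,0,0]]]' >/dev/null; python3 -c "
from h import *;loc()"
```

```text
t 5.78 p [ 89.6  -1.2 154.6] tx [ 1.    -0.001 -0.001] tz [-0.001 -0.001 -1.   ] F [-0.3 -1.2 -0.6] op 0.0
```

```bash
python3 -m jog '[[[0,0,0.03,0,0,0],[0,0,0.01,0,0,0],[0,0,0.008,0,0,0],[0,0,0.008,0,0,0],[0,0,0.008,0,0,0],[0,0,0.008,0,0,0],[0,0,0.008,0,0,0],[0,0,0.009,0,0,0],[0,0,0,0,0,0]]]' >/dev/null; python3 -c "
from h import *;loc()"; python3 -m jog '[[[-0.003,0,0,0,0,0],[-0.003,0,0,0,0,0],[0,0,0,0,0,0]]]' >/dev/null; python3 -c "
from h import *;loc()"; for i in 1 2 3; do python3 -m jog '[[[-0.002,0,0,0,0,0],[0,0,0,0,0,0]]]' >/dev/null; python3 -c "
from h import *;loc()"; done
```

```text
t 6.9 p [88.7  0.2 66.8] tx [ 1.    -0.    -0.003] tz [-0.003  0.    -1.   ] F [-6.9  2.  21.4] op 0.0
t 7.28 p [84.9  0.2 67.9] tx [ 1.    -0.     0.002] tz [ 0.002 -0.    -1.   ] F [-3.1  1.2 16.8] op 0.01
t 7.53 p [83.7  0.2 67.6] tx [1.    0.    0.004] tz [ 0.004 -0.    -1.   ] F [-2.   1.7 13. ] op 0.01
t 7.78 p [82.1  0.2 67.2] tx [1.    0.    0.004] tz [ 0.004 -0.    -1.   ] F [ 0.6 -0.   9.8] op 0.01
t 8.03 p [78.3  0.3 66.3] tx [1.    0.    0.001] tz [ 0.001 -0.    -1.   ] F [-0.8 -0.   7.5] op 0.01
```

```bash
for i in 1 2 3 4 5; do python3 -m jog '[[[-0.002,0,0,0,0,0],[0,0,0,0,0,0]]]' >/dev/null; python3 -c "
from h import *;loc()"; done
```

```text
t 8.28 p [76.3  0.2 66. ] tx [ 1. -0.  0.] tz [ 0. -0. -1.] F [-0.1  0.3  6.1] op 0.01
t 8.53 p [75.6  0.2 66. ] tx [1.    0.    0.003] tz [ 0.003 -0.    -1.   ] F [ 3.6 -0.3  3.3] op 0.0
t 8.78 p [75.7  0.2 66.2] tx [1.    0.    0.007] tz [ 0.007 -0.001 -1.   ] F [ 7.3  1.4 -0.5] op 0.01
t 9.03 p [75.4  0.2 66.5] tx [1.    0.001 0.011] tz [ 0.011 -0.001 -1.   ] F [10.3 -0.1 -1.9] op 0.01
t 9.28 p [75.   0.2 67.1] tx [1.    0.001 0.014] tz [ 0.014 -0.001 -1.   ] F [12.7 -1.2 -1.6] op 0.01
```

```bash
python3 -m jog '[[[0.025,0,0,0,0,0],[0,0,-0.045,0,0,0],[0,0,-0.045,0,0,0],[-0.032,-0.041,0,0,0,0],[-0.032,-0.041,0,0,0,0],[-0.032,-0.041,0,0,0,0],[0,0,0,0,0,0],[0,0,0,0,0,0]]]' >/dev/null
python3 - <<'E'
from h import *
from plant import *
loc()
t=snapshot('top');s=snapshot('scene')
a=cv2.resize(t['frame'][145:235,250:350],None,fx=4,fy=4,interpolation=2)
b=cv2.resize(s['frame'][180:260,165:265],None,fx=4,fy=4,interpolation=2)
im=np.zeros((400,800,3),np.uint8);im[:360,:400]=a;im[:320,400:]=b
cv2.imwrite('pics/crop2.png',im[:,:,::-1])
E
```

```text
t 10.28 p [ -3.2 122.4 155.4] tx [ 1.    -0.    -0.001] tz [-0.001 -0.001 -1.   ] F [0.8 0.1 0.3] op 0.0
```

View pics/crop2.png

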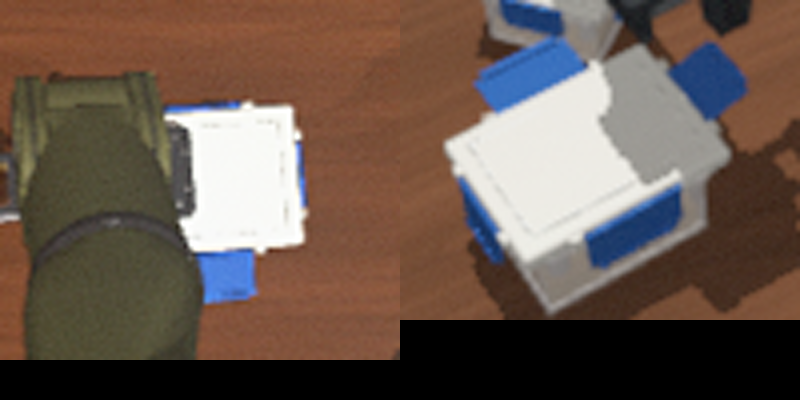

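The right clip, at crop (480,220), and the back clip, at (635,225), now lie flat. The lid corners have not moved. Left clip next.

```bash
python3 -m jog '[[[0.003,0,0.03,0,0,0],[0,0,0.01,0,0,0],[0,0,0.008,0,0,0],[0,0,0.008,0,0,0],[0,0,0.008,0,0,0],[0,0,0.008,0,0,0],[0,0,0.008,0,0,0],[0,0,0.009,0,0,0],[0,0,0,0,0,0]]]' >/dev/null; python3 -c "
from h import *;loc()"; python3 -m jog '[[[0,0.003,0,0,0,0],[0,0.003,0,0,0,0],[0,0.003,0,0,0,0],[0,0,0,0,0,0]]]' >/dev/null; python3 -c "
from h import *;loc()"; for i in 1 2 3 4; do python3 -m jog '[[[0,0.002,0,0,0,0],[0,0,0,0,0,0]]]' >/dev/null; python3 -c "
from h import *;loc()"; done
```

```text
t 11.5 p [ -0.4 123.6  65.9] tx [ 1.     0.    -0.001] tz [-0.001  0.    -1.   ] F [-0.7 -0.1  0.2] op 0.01
t 12.0 p [  0.3 114.1  66.9] tx [ 1.    -0.     0.001] tz [ 0.001  0.    -1.   ] F [0.  1.8 0.9] op 0.0
t 12.25 p [  0.2 112.4  66.8] tx [1. 0. 0.] tz [ 0.  0. -1.] F [0.1 2.7 1. ] op 0.0
t 12.5 p [  0.2 110.3  66.7] tx [1. 0. 0.] tz [ 0.  0. -1.] F [-1.1  3.5 -0.4] op 0.01
t 12.75 p [1.000e-01 1.081e+02 6.670e+01] tx [ 1. -0.  0.] tz [ 0.  0. -1.] F [ 0.1  4.1 -0.2] op 0.0
t 13.0 p [-1.000e-01  1.049e+02  6.660e+01] tx [ 1.    -0.001 -0.   ] tz [-0.    -0.001 -1.   ] F [ 0.   1.1 -0.2] op 0.01
```

```bash
for i in 1 2; do python3 -m jog '[[[0,0.002,0,0,0,0],[0,0,0,0,0,0]]]' >/dev/null; python3 -c "
from h import *;loc()"; done
```

```text
t 13.25 p [-1.000e-01  1.035e+02  6.670e+01] tx [ 1.    -0.001 -0.   ] tz [-0.    -0.001 -1.   ] F [ 1.2  1.5 -2. ] op 0.01
t 13.5 p [-1.000e-01  1.034e+02  6.670e+01] tx [ 1.     0.001 -0.001] tz [-0.001  0.002 -1.   ] F [-0.7  5.5 -0.4] op 0.01
```

The left clip has clicked. Front clip now, starting a little farther out so the finger clears the lip.

```bash
python3 -m jog '[[[0,-0.02,0,0,0,0],[0,0,-0.045,0,0,0],[0,0,-0.045,0,0,0],[-0.0315,0.040,0,0,0,0],[-0.0315,0.040,0,0,0,0],[-0.0315,0.040,0,0,0,0],[0,0,0,0,0,0],[0,0,0,0,0,0]]]' >/dev/null; python3 -c "
from h import *;loc()"; python3 -m jog '[[[0,0,0.03,0,0,0],[0,0,0.01,0,0,0],[0,0,0.008,0,0,0],[0,0,0.008,0,0,0],[0,0,0.008,0,0,0],[0,0,0.008,0,0,0],[0,0,0.008,0,0,0],[0,0,0.009,0,0,0],[0,0,0,0,0,0]]]' >/dev/null; python3 -c "
from h import *;loc()"
```

```text
t 14.5 p [-94.    1.6 157. ] tx [ 1.    -0.001  0.001] tz [ 0.001 -0.001 -1.   ] F [-0.   0.7 -0.5] op 0.0
t 15.62 p [-87.2   1.8  68.9] tx [1.    0.002 0.014] tz [ 0.014 -0.002 -1.   ] F [ 9.1  1.3 17. ] op 0.0
```

```bash
for i in 1 2 3 4; do python3 -m jog '[[[0.004,0,0,0,0,0],[0,0,0,0,0,0]]]' >/dev/null; python3 -c "
from h import *;loc()"; done
```

```text
t 15.88 p [-85.8   1.9  68.9] tx [1.    0.001 0.009] tz [ 0.009 -0.001 -1.   ] F [ 4.1  1.2 11.8] op 0.0
t 16.12 p [-84.5   1.9  68.4] tx [1.    0.    0.004] tz [ 0.004 -0.001 -1.   ] F [ 0.4  1.1 10.3] op 0.01
t 16.38 p [-82.4   1.9  67.8] tx [ 1. -0.  0.] tz [ 0. -0. -1.] F [-0.7  0.4  3.1] op 0.01
t 16.62 p [-78.7   2.1  67.3] tx [ 1.    -0.    -0.001] tz [-0.001  0.    -1.   ] F [-1.5 -0.5 -0.5] op 0.01
```

```bash
for i in 1 2; do python3 -m jog '[[[0.002,0,0,0,0,0],[0,0,0,0,0,0]]]' >/dev/null; python3 -c "
from h import *;loc()"; done
```

```text
t 16.88 p [-75.5   2.3  67.7] tx [1.    0.    0.002] tz [ 0.002 -0.    -1.   ] F [0.1 0.5 0.5] op 0.01
t 17.12 p [-74.6   2.3  67.6] tx [ 1.  0. -0.] tz [-0.  0. -1.] F [-1.2  0.7 -1.6] op 0.01
```

One more push to confirm contact, then I retreat and look.

```bash
python3 -m jog '[[[0.002,0,0,0,0,0],[0,0,0,0,0,0]]]' >/dev/null; python3 -c "
from h import *;loc()"; python3 -m jog '[[[-0.025,0,0,0,0,0],[0,0,-0.05,0,0,0],[0,0,-0.05,0,0,0],[0,0,-0.05,0,0,0],[-0.04,0.045,-0.02,0,0,0],[-0.04,0.045,0,0,0,0],[0,0.055,0,0,0,0],[0,0.055,0,0,0,0],[0,0.055,0,0,0,0],[0,0.055,0,0,0,0],[0,0,0,0,0,0],[0,0,0,0,0,0]]]'
python3 - <<'E'
from h import *
from plant import *
t=snapshot('top');s=snapshot('scene')
a=cv2.resize(t['frame'][145:235,250:350],None,fx=4,fy=4,interpolation=2)
b=cv2.resize(s['frame'][180:260,165:265],None,fx=4,fy=4,interpolation=2)
im=np.zeros((560,800,3),np.uint8);im[:360,:400]=a;im[:320,400:]=b
im[360:,:]=0;im[360:,0:267]=cv2.resize(t['frame'],(267,200));im[360:,300:567]=cv2.resize(s['frame'],(267,200))
cv2.imwrite('pics/crop3.png',im[:,:,::-1])
E
```

```text
t 17.38 p [-74.6   2.3  67.6] tx [ 1.    -0.001 -0.004] tz [-0.004  0.001 -1.   ] F [-5.1  0.3  3.1] op 0.01
clock: 18.88
tool_pos: [0.3834, -0.4637, 0.2373]
eef_rot: [1.0, 0.029, 0.0, -0.0]
contact_force: [-0.6, 0.7, 0.3]
opening: 0.008
finger_force: 0.0
```

View pics/crop3.png

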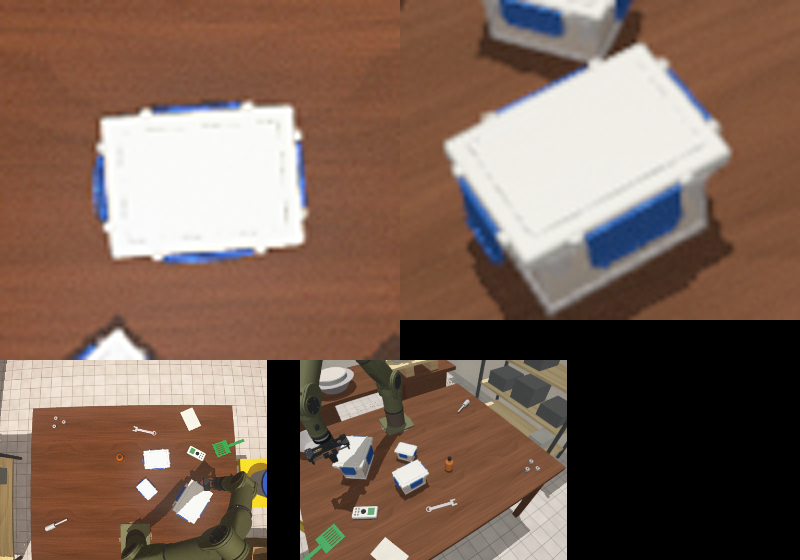

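All four clips show only thin blue slivers beside the lid, at crop (200,107), (100,188), (302,175) and (208,257). The box and the objects around it have not moved, and the arm is clear.

```bash
python3 -c "
from plant import *
print(finish_job())"
```

```text
the job is handed in; nothing more can be done
None
```

All four clips on the middle-sized box are snapped flat, and the final pictures show the box, bottle, meter and wrench unmoved; I handed the job in at about 19 s, and the hand-in returned no verdict.

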